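Clamp a shelving-post offcut in the V-block fixture

ROBOT

A 6-joint arm with a two-finger parallel gripper is mounted at the origin on the work surface. World frame = base frame: x ahead of the robot, y to its left, z up, the work surface at z = 0. Lengths are in mm, angles in rad, forces in N, time in s.
With the tool pointing down it reaches from about 250 to 775 mm from the base axis. Payload 4 kg.
Tool frame: the origin (TCP) lies at the very end of the fingers, on their centre line; the grasp point (between the pads) lies 19 mm behind it (bot.pinch_z is the distance from the TCP to the grasp point, in mm); z points along the fingers, y is the direction in which the jaws open and shut (so a half turn about z gives the same grasp; the last joint's range is limited). The gripper opens to 85 mm and grips with 20 to 120 N. Pads are 22 mm wide; open, the fingers measure 114 mm over their backs; the gripper's body (76 mm by 85 mm) begins 54 mm behind the grasp point. The pads swing forward as they close: fully open they stand 13 mm farther back than shut.
Start: joints at [1.033, 0.087, 1.371, -0, 1.684, -0.103], TCP at [231.687, 498.838, 231.341] pointing down, gripper open.
Joint ranges: [-3.1, 3.1], [-0.76, 2.03], [0.27, 2.55], [-1.08, 4.22], [0.17, 2.65], [-2.57, 2.57]. Speed limits (rad/s): [2.79, 2.79, 3.14, 3.14, 3.14, 3.14].

INTERFACE

Orientations are given as a unit quaternion [w, x, y, z].
In Python, from cell import observe, optics, bot gives the robot as it stands.
- The arm moves only by the tool jog_arm, never from a script. Its argument "increments" is a list of rows, each a list of 2 entries, a list of its own where there are three numbers: the shift along the tool's x, y, z in mm, then the turn about the tool's z in degrees. In form: [[[x, y, z], twist], ...]. A call has 1 to 20 rows; each row is the pose to reach, as a shift and turn from the pose commanded when the call began, along the tool's axes at that moment; what a row does not reach only later rows make up. A row lasts 1/8 s, in which the tool goes at most 62.5 mm and 10.7 degrees, less where a joint would pass 70% of its speed; a pose out of reach is approached as far as the arm can. A call with a gripper value outside its range is refused whole. "hand" is the opening, from 0 (shut) to 1 (fully open), set as the call begins (left out, the last holds). The fingers move at their own pace and stop on an object; the grip force is fixed at half the most. Time passes only in rows, so rows that repeat a pose let the fingers close. It gives the time, the measured TCP pose, the force and the opening at its end, in the units of the state.
- observe(): the state, without advancing time (a new reading comes with each control period).
- optics.capture(name): name is "scene" or "top" or "wrist"; returns (picture, depth): 384x512x3 uint8, red, green, blue; 384x512 float32, mm along the optical axis (not along the pixel's ray), 0 where there is no reading.
- optics.camera_params(name): a dict with "K" (3x3 intrinsics, pixels), "R" (3x3) and "t" (3): a world point X has camera coordinates R X + t. Camera axes: x right, y down, z forward; pixel columns grow to the right and rows downward; lengths in mm; the calibration is good to about 2 mm. A picture is of the moment at which its call begins: read the wrist's pose just before it. camera_params takes no time and is no camera call; for the wrist camera it gives the pose at the moment of the call.
- bot.hand_in(): hands the job in, once; it reports no verdict.
The state is a dict: "time": time; "q": joint angles; "joint_velocities": joint speeds; "tau": joint torques, N m; "ee_pos": TCP position; "ee_rot": TCP orientation; "wrist_force": force on the tool from outside, world axes, zero at the start; "moment": the same for the moment, N m; "finger_gap": finger opening in mm.
Only numpy, scipy, OpenCV 4.12 (cv2) and the standard library are available. Lean on these libraries where they do the work, as an engineer would, in place of code of your own. Each camera call takes 0.05 s, during which the arm holds its last target. There are 200 camera calls.

TASK

Take the thick one of the two tubes lying in the wooden rest and lay it in the two V-blocks of the clamping fixture, about centred lengthwise. Let go of it, then swing the clamp strap across over the tube, all the way to its stop. Leave the slim tube in the rest.

Things in the scene. Friction and masses are not known exactly. Their poses are not given: they have to be found in the camera images.
- post_mid (a point): Centre of the thick dark steel tube: 40 mm diameter, 170 mm long, 0.3-0.5 kg; x runs along it (y, z roll with it). It starts level in one of two slots, 90 mm apart, of a plywood rest, centre 50 mm above the table. The rest's rails (20 mm wide, 42 mm high) cross 55 mm either side of the rest's middle; between them is a free gap of 90 mm over a board 8 mm thick, to grip the tube's middle.
- slim_mid (a point): Centre of the slim tube, not wanted: same dark steel and length (170 mm) but 25 mm diameter; x runs along it. It lies in the other slot of the rest, centre 43 mm above the table.
- vee_mid (a point): Where the thick tube's centre lies when it rests centred in the fixed fixture, 70 mm above the table. The V runs along y; z up. Two steel V-blocks (90 deg V, 28 mm long, 70 mm wide, 68 mm high) stand with middles at y = +-55 mm; the 82 mm between them is free down to a base plate 12 mm thick. The strap's upright pivot post (26 mm diameter) is at x = +70, y = +55 mm in this frame.
- strap (a joint): Angle of the flat steel clamp strap (130 x 24 x 10 mm), swinging level about the pivot post. 0: at its stop, pointing along -x of vee_mid, across the tube. Grows opening towards +y, clockwise from above (1.57: points along +y); range 0-1.9, starts 1.25-1.75. Underside 94, top 104 mm above the table, 4 mm over the seated tube. Stays where left; 1 to 2 N at the knob moves it.
- strap_knob (a point): Centre of the black upright round knob on the strap's free end: 20 mm diameter, 50 mm tall, from 104 to 154 mm above the table (centre 129 mm), 110 mm from the pivot axis. Move it along the arc about the pivot to swing the strap.
There are look-alikes about, which are no part of the job. Leave any blue look-alike of the part that bears post_mid alone.

How it is judged (in metres and radians):
On the way:
1. the thick tube lies in both Vs while the strap is still open (more than 0.8 rad) (x of post_mid in the frame of vee_mid between -0.01 and 0.01 m and y of post_mid in the frame of vee_mid between -0.02 and 0.02 m and z of post_mid in the frame of vee_mid between -0.006 and 0.005 m and angle between the x axis of post_mid and the y axis of vee_mid, either way round below 0.17 rad and value of joint strap above 0.8 rad), for 0.2 s.
At the end, for the whole second after the job is handed in: The thick tube rests in both V-blocks: its centre within 20 mm of the fixture's middle lengthwise, within 10 mm sideways and about 5 mm in height of its seated place, its axis within 10 degrees of the V; the strap lies across over it, within 0.2 rad of its stop, at rest (x of post_mid in the frame of vee_mid between -0.01 and 0.01 m and y of post_mid in the frame of vee_mid between -0.02 and 0.02 m and z of post_mid in the frame of vee_mid between -0.006 and 0.005 m and angle between the x axis of post_mid and the y axis of vee_mid, either way round below 0.17 rad and value of joint strap below 0.2 rad and velocity of joint strap between -0.05 and 0.05 rad/s); the robot touches nothing.
It fails at once if the slim tube is moved more than 40 mm (distance of slim_mid from where it was at the start of the episode above 0.04 m).
It also fails if it takes over 51 s, if anything falls off the work surface, if the arm or the gripper's body presses on something with over 40 N, if the wrist force passes 120 N, or if a joint passes its speed limit or range.

## Working session

There is one attempt and no reset: what is moved stays moved. The work goes in short steps, Python scripts to look and compute and a tool call to move; the robot and the scene stay as the last step left them, time stands still between calls to the robot, and variables do not carry over. Pictures are saved under pics/ and viewed, about 8 in all and at most 12, crops included, and the job is handed in when it is done.

Besides the shell and the picture viewer there is one more tool, called after "Request:" as name(argument=value, ...) on one line, values as JSON. jog_arm: Moves the arm, as the interface text tells. Its arguments: {"type":"object","properties":{"increments":{"type":"array"},"hand":{"type":"number"}},"required":["increments"]}

```bash
mkdir -p pics; ls
python3 - <<'E'
from cell import observe, optics, bot
import cv2,numpy as np
s=observe();print(s)
for n in ("scene","top"):
    p,d=optics.capture(n);cv2.imwrite(f"pics/{n}0.png",p[:,:,::-1]);np.savez(f"{n}0.npz",p=p,d=d,**optics.camera_params(n))
    c=optics.camera_params(n);print(n,c, -c["R"].T@c["t"])
E
```

```text
pics
{'time': 0.0, 'q': array([ 1.03287299e+00,  8.79753760e-02,  1.37228070e+00,  6.01368796e-07,
        1.68358943e+00, -1.03070473e-01]), 'joint_velocities': array([-0.00034475,  0.00175129, -0.000573  , -0.00206446, -0.00120088,
        0.0025147 ]), 'tau': array([ 3.12007232e-04, -3.51862478e+01, -3.13275003e+01, -1.26911359e-04,
        1.08911883e-02, -7.73113754e-06]), 'ee_pos': array([231.43373108, 498.38535513, 230.11457116]), 'ee_rot': array([-3.55150781e-04,  2.15717193e-01,  9.76455234e-01, -1.06897301e-03]), 'wrist_force': array([-0.25542573, -0.6685171 ,  0.12129501]), 'moment': array([ 0.05072674, -0.0212555 ,  0.02033371]), 'finger_gap': 85.22831292012073}
scene {'K': array([[372.70795223,   0.        , 258.21332335],
       [  0.        , 372.70795223, 195.5216237 ],
       [  0.        ,   0.        ,   1.        ]]), 'R': array([[ 0.17490655,  0.98440841,  0.01864904],
       [ 0.71857259, -0.11467911, -0.68593158],
       [-0.67309816,  0.13337461, -0.72742703]]), 't': array([  33.4660105 , -326.66190436, 1287.42477755])} [1095.44011277 -242.11530374  711.81575601]
top {'K': array([[421.45262436,   0.        , 253.67109256],
       [  0.        , 421.45262436, 186.05769704],
       [  0.        ,   0.        ,   1.        ]]), 'R': array([[-0.02680231, -0.99931569, -0.02549094],
       [-0.98624911,  0.03059465, -0.16240891],
       [ 0.16307766,  0.02078748, -0.98639422]]), 't': array([-108.18325613,  537.86754176,  951.87455197])} [ 372.34235214 -144.35216438 1023.52034544]
```

View pics/top0.png

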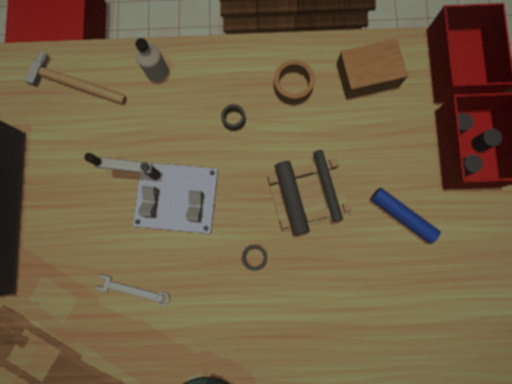

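View pics/scene0.png

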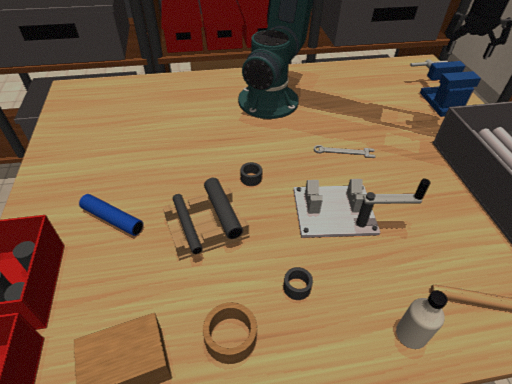

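Top view: the thick tube runs (283,163)–(300,233) and the slim one (319,152)–(337,220). The V-blocks are at (149,201) and (195,206), the pivot at (150,171) and the knob at (92,158). Next I measure these from depth.

```bash
cat > h.py <<'E'
import numpy as np,cv2
def load(n):
    f=np.load(n); return f['p'],f['d'],f['K'],f['R'],f['t']
def cloud(d,K,R,t):
    v,u=np.mgrid[:d.shape[0],:d.shape[1]]
    c=np.stack([(u-K[0,2])/K[0,0]*d,(v-K[1,2])/K[1,1]*d,d],-1)
    X=(c-t)@R; X[d<=0]=np.nan; return X
def ray(uv,z,K,R,t):
    C=-R.T@t; r=R.T@np.linalg.inv(K)@np.array([*uv,1.]); return C+r*(z-C[2])/r[2]
E
python3 - <<'E'
from h import *
for n in("top","scene"):
    p,d,K,R,t=load(n+"0.npz");X=cloud(d,K,R,t);x,y,z=np.moveaxis(X,-1,0)
    px=cv2.cvtColor(p,cv2.COLOR_RGB2HSV)
    print(n,'table z',np.nanmedian(z))
    def rep(name,m):
        P=X[m]; r=cv2.minAreaRect(P[:,:2].astype(np.float32)); q=np.round(cv2.boxPoints(r)).astype(int).tolist()
        c,v=P.mean(0),np.linalg.svd(P[:,:2]-P[:,:2].mean(0),full_matrices=False)[2][0]
        print(name,m.sum(),'mean',c.round(1),'rect c',np.round(r[0],1),np.round(r[1],1),'box',q,'pca deg',np.degrees(np.arctan2(v[1],v[0])).round(1),'z98',np.percentile(P[:,2],98).round(1))
    with np.errstate(invalid='ignore'):
        hi=(z>30)&(z<200)&(x>200)&(x<650)&(y>-400)&(y<300)
    nl,lab,st,ce=cv2.connectedComponentsWithStats(hi.astype(np.uint8))
    for i in range(1,nl):
        if st[i,4]>60: rep(i,lab==i)
    with np.errstate(invalid='ignore'):
        reg=(x>200)&(x<620)&(y>-60)&(y<250)
        for nm,a,b in(("plate",6,20),("blocks",62,72),("strap",97,110),("knobtop",147,160)):
            m=((z>a)&(z<b)&reg).astype(np.uint8)
            nl,lab,st,ce=cv2.connectedComponentsWithStats(m)
            for i in range(1,nl):
                if st[i,4]>15: rep(nm,lab==i)
E
```

```text
top table z 1.2335777289024275
1 2809 mean [ 512.3 -246.    55.7] rect c [ 516.4 -253.4] [181.  170.3] box [[409, -191], [447, -357], [624, -316], [585, -150]] pca deg 177.4 z98 72.1
2 814 mean [580.  167.3 106.9] rect c [581.9 170.5] [133.1  25. ] box [[559, 107], [584, 103], [605, 234], [580, 238]] pca deg -99.0 z98 155.7
3 468 mean [503.7 123.8  55.3] rect c [504.6 126.1] [29.4 70.2] box [[468, 115], [538, 108], [541, 137], [471, 145]] pca deg 172.9 z98 68.9
4 431 mean [490.9  15.3  56. ] rect c [491.6  17. ] [28.6 70.5] box [[455, 7], [525, -1], [528, 27], [458, 35]] pca deg 173.5 z98 69.4
5 257 mean [ 367.6 -119.6   35.6] rect c [ 368.5 -118.6] [57.9 57.1] box [[339, -147], [396, -148], [398, -91], [341, -89]] pca deg 137.7 z98 39.0
plate 3858 mean [516.1  61.5  13. ] rect c [519.   70.5] [193.4 161.8] box [[427, -16], [588, -35], [611, 157], [450, 176]] pca deg -71.4 z98 17.3
plate 551 mean [298.6 171.6   8.7] rect c [296.9 169.3] [175.8  38. ] box [[255, 90], [291, 80], [339, 249], [303, 259]] pca deg 74.0 z98 12.1
blocks 66 mean [530.6 122.3  65.9] rect c [531.  122.7] [28.3 
[... 2139 characters left out ...]
523.4  13.   65.2] rect c [521.7  12.6] [15.6 26.9] box [[512, 24], [517, -2], [532, 1], [527, 27]] pca deg -94.4 z98 69.9
blocks 32 mean [535.8 116.   65.3] rect c [536.7 116.7] [17.7 10.2] box [[530, 109], [540, 107], [543, 124], [533, 126]] pca deg 86.5 z98 68.9
blocks 34 mean [586.4 112.   67.4] rect c [585.7 113.3] [25.1 10.7] box [[576, 104], [586, 100], [595, 123], [586, 127]] pca deg 63.8 z98 71.3
strap 475 mean [588.8 165.9 103.5] rect c [586.7 167.7] [130.1  24.3] box [[564, 105], [588, 102], [609, 230], [585, 234]] pca deg 81.7 z98 108.8
knobtop 66 mean [595.7 223.9 153. ] rect c [594.4 225.4] [19.3 21.4] box [[581, 220], [601, 213], [608, 231], [588, 238]] pca deg -72.5 z98 155.8
```

Run:
```python
from h import *
for n in("top","scene"):
    p,d,K,R,t=load(n+"0.npz");X=cloud(d,K,R,t);x,y,z=np.moveaxis(X,-1,0)
    with np.errstate(invalid='ignore'):
        for nm,m in(("thick",(z>61)),("slim",(z>46)&(p.max(-1)<90))):
            m=m&(z<80)&(x>380)&(x<650)&(y>-370)&(y<-140)
            nl,lab,st,ce=cv2.connectedComponentsWithStats(m.astype(np.uint8))
            for i in range(1,nl):
                if st[i,4]<60: continue
                P=X[lab==i];r=cv2.minAreaRect(P[:,:2].astype(np.float32))
                v=np.linalg.svd(P-P.mean(0),full_matrices=False)[2][0]
                print(n,nm,len(P),'rect',np.round(r[0],1),np.round(r[1],1),'ang',np.degrees(np.arctan2(v[1],v[0])).round(1),'z',np.percentile(P[:,2],[50,95]).round(1))
```

```text
top thick 1081 rect [ 502.3 -209.9] [172.9  37. ] ang -167.0 z [68.4 72.1]
top slim 741 rect [ 530.1 -296. ] [173.6  24.4] ang -166.9 z [53.5 57.4]
top slim 1272 rect [ 502.4 -210.4] [173.  40.] ang -167.1 z [67.6 72. ]
scene thick 783 rect [ 506.5 -211.7] [172.   35.1] ang 13.2 z [68.1 71.1]
scene slim 984 rect [ 507.1 -211.4] [172.2  39.8] ang 13.6 z [66.8 70.9]
scene slim 587 rect [ 534.3 -296.9] [172.2  24. ] ang 13.2 z [53.3 56.1]
```

Both cameras agree to about 4 mm. The thick tube is at about (504.5, −210.7) with its axis at 13.1°. vee_mid is at about (500, 71) with the V axis at 83.2°. The strap is at about 1.6 rad and the knob at about (592, 225). I'll move above the tube.

Request:
jog_arm(increments=[[[-45, -44, 0], 10.5], [[-90, -88, 0], 21], [[-135, -132, 0], 31.5], [[-180, -176, 0], 42], [[-225, -220, 0], 52.5], [[-270, -264, 0], 63], [[-315, -308, 0], 73.5], [[-360, -352, 0], 84], [[-405, -396, 0], 94.5], [[-450, -440, 0], 105], [[-495, -484, 0], 115.5], [[-530, -515, 0], 126], [[-546, -528, 20], 136], [[-546, -528, 40], 142], [[-546, -528, 40], 142], [[-546, -528, 40], 142], [[-546, -528, 40], 142], [[-546, -528, 40], 142]], hand=1)

```text
time: 2.35
ee_pos: [504.9, -209.9, 192.4]
ee_rot: [0.001, 0.993, 0.114, 0.001]
wrist_force: [-0.2, 0.1, 0.2]
finger_gap: 85.7
```

Run:
```python
from h import *
from cell import observe, optics
s=observe();c=optics.camera_params("wrist");p,d=optics.capture("wrist")
cv2.imwrite("pics/w1.png",p[:,:,::-1]);np.savez("w1.npz",p=p,d=d,**c)
print(s['ee_pos'],s['ee_rot'],s['q'],s['time'])
X=cloud(d,c['K'],c['R'],c['t']);x,y,z=np.moveaxis(X,-1,0)
with np.errstate(invalid='ignore'): m=((z>61)&(z<80)&(x>380)&(x<650)&(y>-270)&(y<-140)).astype(np.uint8)
nl,lab,st,ce=cv2.connectedComponentsWithStats(m)
for i in range(1,nl):
    if st[i,4]<60: continue
    P=X[lab==i];r=cv2.minAreaRect(P[:,:2].astype(np.float32));v=np.linalg.svd(P-P.mean(0),full_matrices=False)[2][0]
    print(len(P),'mean',P.mean(0),'rect',r,'ang',np.degrees(np.arctan2(v[1],v[0])),np.percentile(P[:,2],[50,95]))
```

```text
[ 504.85615876 -209.92954607  192.4027761 ] [5.40907623e-04 9.93432350e-01 1.14416649e-01 8.38889339e-04] [-4.97821402e-01  8.93577706e-02  1.44536031e+00  7.94487848e-05
  1.60487984e+00  8.43642052e-01] 2.35
7973 mean [ 511.58063914 -208.84691582   67.17016878] rect ((504.6286926269531, -210.52389526367188), (171.9109649658203, 33.635738372802734), 12.981369972229004) ang -166.92905143814653 [67.92522227 70.11164288]
```

The wrist view confirms the tube at (504.6, −210.5), 13.0°. Now I descend and grip.

Request:
jog_arm(increments=[[[0, 0, 40], 0], [[0, 0, 80], 0], [[0, 0, 115], 0], [[0, 0, 140], 0], [[0, 0, 155], 0], [[0, 0, 161], 0], [[0, 0, 161], 0], [[0, 0, 161], 0]])

```text
time: 3.4
ee_pos: [505.4, -210.5, 31.6]
ee_rot: [0.001, 0.993, 0.114, 0.001]
wrist_force: [0.1, 0.3, 0.9]
finger_gap: 85.6
```

Request:
jog_arm(increments=[[[0, 0, 0], 0], [[0, 0, 0], 0], [[0, 0, 0], 0], [[0, 0, 0], 0], [[0, 0, 0], 0], [[0, 0, 0], 0], [[0, 0, 0], 0], [[0, 0, 0], 0], [[0, 0, 0], 0], [[0, 0, 0], 0]], hand=0)

```text
time: 4.65
ee_pos: [504.8, -210.3, 31.0]
ee_rot: [0.0, 0.993, 0.114, 0.0]
wrist_force: [-1.5, 0.5, 5.4]
finger_gap: 38.4
```

Request:
jog_arm(increments=[[[0, 0, -15], 0], [[0, 0, -35], 0], [[0, 0, -65], 0], [[0, 0, -95], 0], [[0, 0, -120], 0], [[0, 0, -130], 0], [[0, 0, -130], 0], [[0, 0, -130], 0], [[0, 0, -130], 0]])

```text
time: 5.78
ee_pos: [503.8, -209.6, 158.6]
ee_rot: [-0.001, 0.993, 0.114, -0.001]
wrist_force: [-0.6, 0.6, -4.8]
finger_gap: 38.3
```

Run:
```python
from h import *
from cell import observe, optics
s=observe();print(s['ee_pos'],s['ee_rot'],s['wrist_force'],s['finger_gap'])
for n in("scene","wrist"):
    c=optics.camera_params(n);p,d=optics.capture(n)
    cv2.imwrite(f"pics/{n}2.png",p[:,:,::-1]);np.savez(f"{n}2.npz",p=p,d=d,**c)
im=np.hstack([cv2.imread("pics/scene2.png")[60:380,60:450],cv2.imread("pics/wrist2.png")[:320,:410]]);cv2.imwrite("pics/c2.png",im)
```

```text
[ 503.76858581 -209.61783423  158.61948345] [-9.24163167e-04  9.93483868e-01  1.13962530e-01 -1.22170021e-03] [-0.57026106  0.64174821 -4.84488428] 38.338414377842476
```

View pics/c2.png

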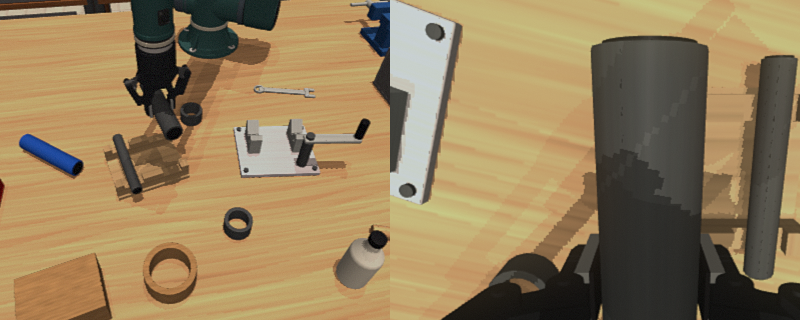

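Held: the scene half shows the tube in the jaws clear of the rest, with the slim tube still at (127,165). I'll move above the V-blocks and turn.

Request:
jog_arm(increments=[[[4, -18, -20], -6], [[9, -41, -25], -14], [[16, -74, -25], -22], [[23, -107, -25], -30], [[30, -140, -25], -38], [[38, -173, -25], -46], [[45, -206, -25], -54], [[52, -238, -25], -61], [[57, -260, -25], -66], [[60, -272, -25], -69], [[60, -274, -25], -70], [[60, -274, -25], -70], [[60, -274, -25], -70], [[60, -274, -25], -70], [[60, -274, -25], -70]])

```text
time: 7.75
ee_pos: [500.9, 70.1, 185.3]
ee_rot: [-0.0, 0.749, 0.663, 0.0]
wrist_force: [-0.2, -0.6, -4.0]
finger_gap: 38.7
```

Run:
```python
from h import *
from cell import observe, optics
s=observe();print(s['time'],s['ee_pos'],s['ee_rot'],s['wrist_force'],s['finger_gap'])
w,x,y,z=s['ee_rot'];print('toolx ang',np.degrees(2*np.arctan2(y,x)))
for n in("scene","top","wrist"):
    c=optics.camera_params(n);p,d=optics.capture(n)
    cv2.imwrite(f"pics/{n}3.png",p[:,:,::-1]);np.savez(f"{n}3.npz",p=p,d=d,**c)
    X=cloud(d,c['K'],c['R'],c['t']);x,y,z=np.moveaxis(X,-1,0)
    with np.errstate(invalid='ignore'):
        near=(np.abs(x-500)<140)&(np.abs(y-71)<140)
        # tube points: dark, high
        m=near&(z>190)&(z<235)&(p.max(-1)<110)
        nl,lab,st,ce=cv2.connectedComponentsWithStats(m.astype(np.uint8))
        for i in range(1,nl):
            if st[i,4]<60: continue
            P=X[lab==i];v=np.linalg.svd(P-P.mean(0),full_matrices=False)[2][0];v*=np.sign(v[1])
            print(n,'tube',len(P),P.mean(0).round(1),P.min(0).round(1),P.max(0).round(1),'v',v.round(3))
        m=near&(z>60)&(z<75)
        nl,lab,st,ce=cv2.connectedComponentsWithStats(m.astype(np.uint8))
        for i in range(1,nl):
            if st[i,4]<40: continue
            P=X[lab==i];print(n,'blk',len(P),P.mean(0).round(1),cv2.minAreaRect(P[:,:2].astype(np.float32)))
im=np.hstack([cv2.imread("pics/scene3.png")[40:360,130:512],cv2.imread("pics/wrist3.png")[:320,:410]]);cv2.imwrite("pics/c3.png",im)
```

```text
7.75 [500.89689701  70.08075216 185.31191293] [-7.32703528e-06  7.48688229e-01  6.62922270e-01  6.70855756e-06] [-0.18525278 -0.55545083 -4.04498541] 38.665530192530554
toolx ang 83.04624873445931
scene tube 1320 [513.4  60.2 213.5] [469.9 -18.3 190.8] [536.7 151.6 234.9] v [ 0.143  0.99  -0.002]
scene blk 56 [485.4 127.5  64.3] ((485.46734619140625, 128.46482849121094), (28.123027801513672, 12.039352416992188), 89.8420639038086)
scene blk 56 [472.3  18.7  64.6] ((471.181640625, 18.43776512145996), (27.450092315673828, 14.519099235534668), 74.56672668457031)
scene blk 64 [523.8  13.2  64.3] ((522.489501953125, 12.46885871887207), (28.302278518676758, 16.926414489746094), 76.37984466552734)
scene blk 40 [536.3 115.8  64. ] ((535.6130981445312, 116.69044494628906), (17.738388061523438, 15.962770462036133), 78.74533081054688)
scene blk 51 [586.2 111.4  67.8] ((585.2008666992188, 112.50535583496094), (25.388784408569336, 11.974397659301758), 60.68536376953125)
top tube 906 [490.6  24.2 219.6] [461.4 -17.3 191.6] [530.1  74.9 235. ] v [0.056 0.998 0.017]
top blk 89 [465.4  19.9  64.8] ((465.8226318359375, 20.310251235961914), (28.648162841796875, 18.433731079101562), 79.0595474243164)
wrist tube 37625 [504.9 104.9 220.4] [460.5  38.9 190.3] [543.  158.5 235. ] v [0.12  0.993 0.006]
wrist tube 93 [457.9  88.4 233.3] [452.2  87.5 231. ] [462.3  89.7 235. ] v [-0.993  0.117 -0.033]
wrist tube 103 [546.5  77.7 233.4] [542.   76.4 231.3] [552.5  78.9 235. ] v [-0.991  0.127  0.03 ]
wrist blk 133 [566.  121.2  67.5] ((567.9221801757812, 120.17601013183594), (24.252431869506836, 8.572093963623047), 74.83052825927734)
```

View pics/c3.png

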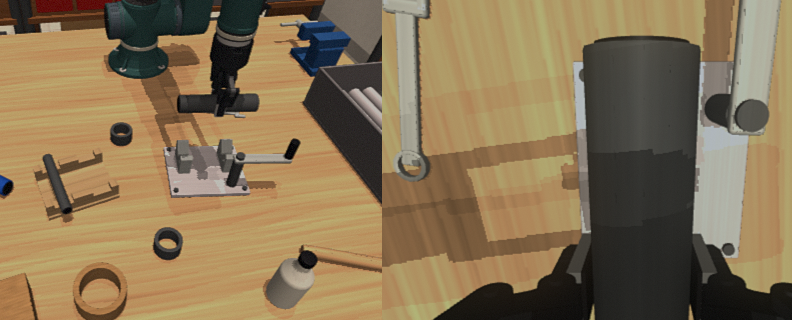

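The tube is level at (500.9, 70.1) above the fixture and aligned to about 0.2°. The strap is open at right. Now I lower it.

Request:
jog_arm(increments=[[[1, -1, 40], 0], [[1, -1, 75], 0], [[1, -1, 100], 0], [[1, -1, 115], 0], [[1, -1, 122], 0], [[1, -1, 127], 0], [[1, -1, 130], 0], [[1, -1, 132], 0], [[1, -1, 133], 0], [[1, -1, 133], 0], [[1, -1, 133], 0]])

```text
time: 9.28
ee_pos: [500.2, 71.6, 52.5]
ee_rot: [0.0, 0.748, 0.663, 0.0]
wrist_force: [0.3, -0.1, -3.7]
finger_gap: 38.6
```

Not touching yet, so I go down 1.5 mm and release.

Request:
jog_arm(increments=[[[0, 0, 1], 0], [[0, 0, 1.5], 0], [[0, 0, 1.5], 0], [[0, 0, 1.5], 0]])

```text
time: 9.78
ee_pos: [500.4, 71.6, 51.1]
ee_rot: [0.0, 0.748, 0.663, 0.0]
wrist_force: [0.6, -0.3, -3.7]
finger_gap: 38.0
```

Request:
jog_arm(increments=[[[0, 0, 1.5], 0], [[0, 0, 1.5], 0], [[0, 0, 1.5], 0], [[0, 0, 1.5], 0], [[0, 0, 1.5], 0], [[0, 0, 1.5], 0], [[0, 0, 1.5], 0], [[0, 0, 1.5], 0]], hand=1)

```text
time: 10.78
ee_pos: [500.0, 71.6, 49.3]
ee_rot: [-0.0, 0.748, 0.663, 0.0]
wrist_force: [0.6, 0.1, -1.3]
finger_gap: 85.7
```

Request:
jog_arm(increments=[[[0, 0, -15], 0], [[0, 0, -40], 0], [[0, 0, -75], 0], [[0, 0, -110], 0], [[0, 0, -140], 0], [[0, 0, -150], 0], [[0, 0, -150], 0], [[0, 0, -150], 0]])

```text
time: 11.78
ee_pos: [499.2, 71.6, 197.7]
ee_rot: [-0.001, 0.748, 0.663, -0.001]
wrist_force: [0.7, -0.2, -0.8]
finger_gap: 85.6
```

Run:
```python
from h import *
from cell import observe, optics
s=observe();print(s['time'],s['ee_pos'],s['ee_rot'],s['wrist_force'],s['finger_gap'])
for n in("scene","top","wrist"):
    c=optics.camera_params(n);p,d=optics.capture(n)
    cv2.imwrite(f"pics/{n}4.png",p[:,:,::-1]);np.savez(f"{n}4.npz",p=p,d=d,**c)
    X=cloud(d,c['K'],c['R'],c['t']);x,y,z=np.moveaxis(X,-1,0)
    with np.errstate(invalid='ignore'):
        near=(np.abs(x-500)<50)&(np.abs(y-71)<140)
        m=near&(z>76)&(z<98)&(p.max(-1)<140)
        for nm,m in(("tube",m),("knob",(x>560)&(x<640)&(y>180)&(y<280)&(z>146)&(z<162))):
          nl,lab,st,ce=cv2.connectedComponentsWithStats(m.astype(np.uint8))
          for i in range(1,nl):
            if st[i,4]<30: continue
            P=X[lab==i];v=np.linalg.svd(P-P.mean(0),full_matrices=False)[2][0];v*=np.sign(v[1])
            print(n,nm,len(P),P.mean(0).round(1),P.min(0).round(1),P.max(0).round(1),'v',v.round(3),cv2.minAreaRect(P[:,:2].astype(np.float32)))
im=np.hstack([cv2.imread("pics/scene4.png")[40:360,130:512],cv2.imread("pics/wrist4.png")[:320,:410]]);cv2.imwrite("pics/c4.png",im)
```

```text
11.775 [499.17545364  71.55288011 197.68568862] [-0.00097711  0.74843604  0.66320535 -0.00109789] [ 0.74225195 -0.22814528 -0.80522766] 85.55873104313511
scene tube 870 [508.8  67.7  85.6] [474.5 -16.5  76. ] [531.  154.9  92.4] v [0.128 0.992 0.002] ((504.978759765625, 69.67965698242188), (172.09539794921875, 37.70020294189453), 81.93700408935547)
scene knob 73 [595.8 223.6 152.3] [583.9 215.1 146. ] [604.9 235.1 155.8] v [-0.599  0.77   0.221] ((594.746337890625, 224.2954864501953), (17.86104393005371, 19.648418426513672), 23.340402603149414)
top tube 909 [494.   46.8  86.9] [470.5 -15.7  76. ] [519.5 109.6  96.2] v [0.117 0.993 0.005] ((494.9827575683594, 47.635475158691406), (124.90702819824219, 38.09953689575195), 83.1897964477539)
wrist tube 10107 [501.3  80.1  86.1] [471.7 -14.5  76. ] [528.8 159.1  91.6] v [ 0.122  0.993 -0.001] ((500.3710632324219, 72.56612396240234), (171.76046752929688, 37.77889633178711), 82.96031951904297)
```

View pics/c4.png

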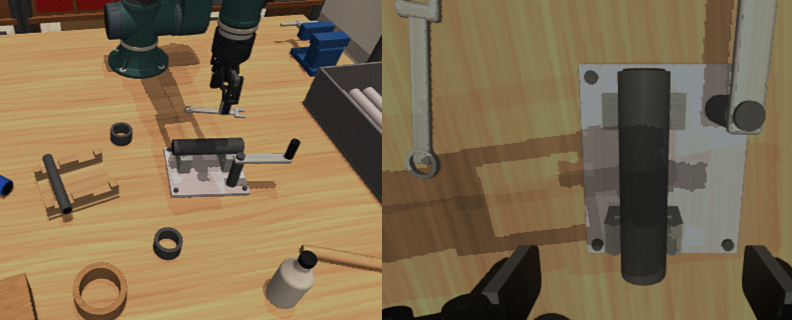

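The tube is seated at about (500.4, 72), top at z ≈ 90 and level, and the strap is still open. Next I straddle the knob at (592, 225) with half-open jaws.

Request:
jog_arm(increments=[[[30, 13, 0], 0], [[75, 34, 0], 0], [[120, 54, 0], 1], [[150, 68, 0], 1], [[163, 74, 0], 1], [[163, 74, 0], 1], [[163, 74, 0], 1], [[163, 74, 0], 1]], hand=0.55)

```text
time: 12.92
ee_pos: [592.8, 223.3, 199.8]
ee_rot: [0.0, 0.755, 0.656, 0.0]
wrist_force: [-0.1, -0.6, 0.2]
finger_gap: 46.8
```

Run:
```python
from h import *
from cell import observe, optics
s=observe();print(s['time'],s['ee_pos'],s['ee_rot'],s['q'],s['finger_gap'])
c=optics.camera_params("wrist");p,d=optics.capture("wrist");cv2.imwrite("pics/w5.png",p[:,:,::-1])
X=cloud(d,c['K'],c['R'],c['t']);x,y,z=np.moveaxis(X,-1,0)
with np.errstate(invalid='ignore'):
  for nm,m in(("knob",(z>146)&(z<162)),("strap",(z>97)&(z<110)),("post",(z>105)&(z<146))):
    nl,lab,st,ce=cv2.connectedComponentsWithStats(m.astype(np.uint8))
    for i in range(1,nl):
        if st[i,4]<150: continue
        P=X[lab==i];print(nm,len(P),P.min(0).round(),P.max(0).round(),cv2.minAreaRect(P[:,:2].astype(np.float32)))
f=np.load("top0.npz");X=cloud(f['d'],f['K'],f['R'],f['t']);x,y,z=np.moveaxis(X,-1,0)
with np.errstate(invalid='ignore'):
  m=np.hypot(x-576,y-117)<16; print('post top',np.percentile(z[m],[50,90,99]))
```

```text
12.925 [592.81792138 223.34965167 199.75946347] [1.45678297e-04 7.54647912e-01 6.56129941e-01 9.37076023e-05] [ 2.70941381e-01  2.80976909e-01  1.20783734e+00 -1.82994719e-04
  1.65248387e+00  4.10364811e-01] 46.78549448272162
knob 897 [583. 217. 146.] [602. 237. 156.] ((592.5340576171875, 227.0854949951172), (19.179018020629883, 19.279930114746094), 38.743186950683594)
strap 184 [580. 216.  97.] [605. 237. 110.] ((592.5386352539062, 226.91148376464844), (19.247106552124023, 24.198528289794922), 84.8819351196289)
strap 2833 [564. 106. 100.] [601. 206. 110.] ((581.98828125, 155.4986572265625), (99.47946166992188, 24.032875061035156), 81.61181640625)
post 441 [583. 226. 105.] [602. 237. 146.] ((593.187744140625, 231.93386840820312), (9.962557792663574, 19.825366973876953), 82.57206726074219)
post 520 [567. 107. 105.] [586. 129. 113.] ((576.3665771484375, 118.25141906738281), (20.168397903442383, 20.073081970214844), 39.81211471557617)
post top [ 90.86688668 111.98887486 114.93729788]
```

View pics/w5.png

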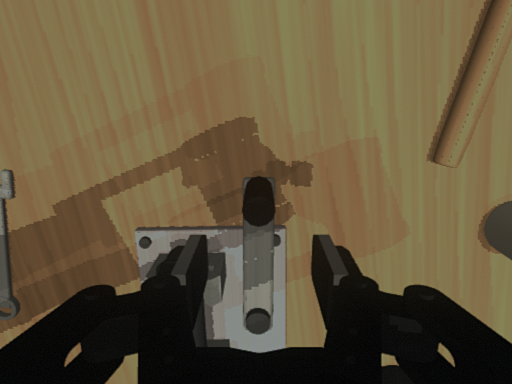

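The wrist view puts the knob top near (258,322) px, which is (592.5, 227.1), between the jaws. The pivot is at (576.4, 118.3) and the radius is 110 mm, as expected. I shift 4 mm, descend and sweep the arc.

Request:
jog_arm(increments=[[[4, 0, 10], 0], [[4, 0, 30], 0], [[4, 0, 55], 0], [[4, 0, 75], 0], [[4, 0, 83], 0], [[4, 0, 83], 0], [[4, 0, 83], 0]])

```text
time: 13.85
ee_pos: [594.4, 228.7, 117.6]
ee_rot: [0.0, 0.754, 0.657, 0.001]
wrist_force: [-0.0, 0.1, 0.1]
finger_gap: 47.1
```

Request:
jog_arm(increments=[[[-0.6, -11.5, 0], -6], [[-2.4, -23, 0], -12], [[-5.4, -34, 0], -18], [[-9.5, -44.7, 0], -24], [[-14.7, -55, 0], -30], [[-21, -64.7, 0], -36], [[-28.3, -73.6, 0], -42], [[-36.4, -81.7, 0], -48], [[-45.3, -89, 0], -54], [[-55, -95.3, 0], -60], [[-65.3, -100.5, 0], -66], [[-76, -104.6, 0], -72], [[-87, -107.6, 0], -78], [[-98.5, -109.4, 0], -84], [[-110, -110, 0], -90], [[-110, -110, 0], -90], [[-110, -110, 0], -90]])

```text
time: 15.98
ee_pos: [470.1, 134.9, 117.1]
ee_rot: [0.001, 0.07, 0.998, 0.0]
wrist_force: [0.6, 0.4, 0.4]
finger_gap: 47.1
```

Request:
jog_arm(increments=[[[0, -3, 0], -1.5], [[0, -6, 0], -3], [[0, -9, 0], -4.5], [[0, -12, 0], -6], [[0, -14, 0], -7], [[0, -14, 0], -7]])

```text
time: 16.73
ee_pos: [467.4, 120.3, 116.1]
ee_rot: [-0.0, 0.008, 1.0, -0.0]
wrist_force: [0.3, 0.6, 0.1]
finger_gap: 47.2
```

Request:
jog_arm(increments=[[[0, -1.5, 0], 0], [[0, -3, 0], 0], [[0, -4, 0], 0], [[0, -4, 0], 0]])

```text
time: 17.23
ee_pos: [467.3, 116.8, 116.1]
ee_rot: [-0.0, 0.008, 1.0, 0.0]
wrist_force: [-2.0, 2.4, -0.8]
finger_gap: 46.9
```

```bash
cat > st.py <<'E'
from h import *
from cell import observe, optics
import sys
s=observe();print(s['time'],s['ee_pos'],s['wrist_force'],s['finger_gap'])
for n in sys.argv[2:]:
    c=optics.camera_params(n);p,d=optics.capture(n);cv2.imwrite(f"pics/{n}{sys.argv[1]}.png",p[:,:,::-1])
    X=cloud(d,c['K'],c['R'],c['t']);x,y,z=np.moveaxis(X,-1,0)
    with np.errstate(invalid='ignore'):
        near=(x>420)&(x<620)&(y>-40)&(y<260)
        for nm,m in(("strap",near&(z>99)&(z<108)),("knob",near&(z>148)&(z<158)),("tube",near&(np.abs(x-500)<45)&(z>78)&(z<94)&(p.max(-1)<140))):
            nl,lab,st,ce=cv2.connectedComponentsWithStats(m.astype(np.uint8))
            for i in range(1,nl):
                if st[i,4]<40: continue
                P=X[lab==i];v=np.linalg.svd(P-P.mean(0),full_matrices=False)[2][0]
                r=cv2.minAreaRect(P[:,:2].astype(np.float32));print(n,nm,len(P),P.mean(0).round(1),'rect',np.round(r[0],1),np.round(r[1],1),'ang',np.degrees(np.arctan2(v[1],v[0])).round(1)%180)
E
python3 st.py 6 top scene wrist
```

```text
17.225 [467.2669351 116.833095  116.1057215] [-2.01346897  2.35772016 -0.8340428 ] 46.876947623273125
top strap 338 [537.5 120.  104.5] rect [541.7 121.1] [24.8 90.7] ang 173.9
top tube 863 [495.3  47.4  87.4] rect [495.4  51.1] [132.7  37.2] ang 80.9
scene strap 358 [529.6 120.4 103.7] rect [528.6 122.4] [ 25.1 128. ] ang 172.3
scene knob 75 [472.1 134.  153.3] rect [470.7 136.4] [21.9 32.1] ang 72.2
scene tube 636 [505.8  50.   86.2] rect [502.5  52. ] [136.2  35.7] ang 82.7
scene tube 45 [517.6 149.2  86.8] rect [515.7 148.1] [27.9 12.9] ang 1.0
wrist strap 2724 [505.4 123.  103.3] rect [497.5 127.8] [24.3 81.7] ang 177.7
wrist knob 850 [462.2  92.7 153.6] rect [466.4  88. ] [13.6 23.1] ang 10.5
wrist knob 3186 [464.8 134.1 153.3] rect [465.8 135.5] [27.3 23.6] ang 112.6
wrist tube 6636 [487.5  23.8  86.1] rect [492.3  27.9] [80.7 33.5] ang 87.7
wrist tube 2737 [498.5 101.5  86.2] rect [501.4 100.6] [30.4 33.5] ang 168.0
```

Request:
jog_arm(increments=[[[0, -1.5, 0], 0], [[0, -3, 0], 0], [[0, -3, 0], 0]])

```text
time: 17.75
ee_pos: [467.4, 116.7, 116.1]
ee_rot: [0.0, 0.007, 1.0, 0.003]
wrist_force: [0.6, 11.0, -2.2]
finger_gap: 47.2
```

Solid stop: 11 N with no further motion. I centre the jaws off the knob, then lift clear.

Request:
jog_arm(increments=[[[0, 4, 0], 0], [[0, 10, 0], 0], [[0, 16, 0], 0], [[0, 16, 0], 0], [[0, 16, -20], 0], [[0, 16, -50], 0], [[0, 16, -90], 0], [[0, 16, -130], 0], [[0, 16, -150], 0], [[0, 16, -150], 0], [[0, 16, -150], 0]])

```text
time: 19.12
ee_pos: [467.3, 129.5, 265.0]
ee_rot: [-0.001, 0.008, 1.0, -0.0]
wrist_force: [1.7, 0.1, -0.1]
finger_gap: 47.0
```

```bash
python3 st.py 7 top scene wrist
python3 - <<'E'
import cv2,numpy as np
cv2.imwrite("pics/c7.png",np.hstack([cv2.imread("pics/scene7.png")[40:360,130:512],cv2.imread("pics/wrist7.png")[:320,:410]]))
E
```

```text
19.125 [467.28712832 129.53396887 264.95130317] [ 1.71271481  0.11422176 -0.12312437] 47.04164556307879
top strap 491 [522.3 122.2 104.5] rect [523.4 123.8] [ 25.6 128.8] ang 173.4
top knob 63 [463.6 129.4 154.5] rect [463.2 129.6] [15.2 18.9] ang 107.1
top tube 933 [494.8  51.7  87.2] rect [495.4  52.2] [133.8  38.3] ang 83.0
scene strap 354 [529.3 120.5 103.8] rect [527.8 122.6] [ 24.9 129.8] ang 172.3
scene knob 47 [470.8 129.  153. ] rect [467.6 129.6] [16.2 21.5] ang 3.6
scene tube 638 [505.8  50.2  86.2] rect [501.2  53.3] [138.   37.6] ang 82.6
scene tube 45 [517.6 149.2  86.8] rect [516.1 148.6] [10.6 26. ] ang 2.5
wrist strap 2086 [528.2 123.6 103.5] rect [523.3 124.8] [ 24.  131.2] ang 174.9
wrist knob 508 [466.3 131.6 153.3] rect [466.8 131.5] [18.9 19.1] ang 177.9
wrist tube 4413 [494.6  51.5  86.2] rect [497.2  50.6] [129.2  37. ] ang 83.0
wrist tube 602 [506.7 148.8  86.2] rect [509.3 148.8] [18.8 36.8] ang 172.5
```

View pics/c7.png

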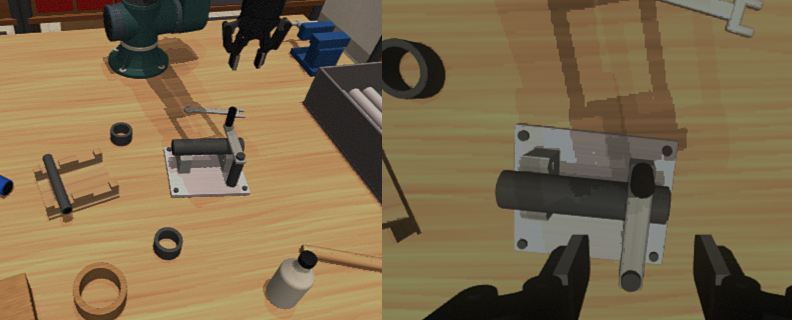

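The strap lies across the tube. The knob is at (466.8, 131.5), against an expected stop position of (467.1, 130.3). The tube is still level in the Vs and the arm is clear.

```bash
python3 -c "
from cell import bot
print(bot.hand_in())"
```

```text
the job is handed in; nothing more can be done
None
```

The thick tube is lying in both V-blocks and the strap is swung across it to its stop. I handed the job in at about 19 s of the 51 s allowed; no verdict was reported.

- **What I did:** I gripped the tube at its middle, turned it about 70° and laid it in the Vs. After letting go, I swept the strap knob round its arc with half-open jaws until the strap stopped, at 11 N with no further motion. Then I centred the jaws off the knob and lifted clear.
- **Tube:** It settled about 1–2 mm from the fixture's middle, level, with its top at 90–91 mm and its axis at 83° against 83.2° for the V. It had not visibly moved after the strap closed.
- **Strap:** It was at about 1.6 rad when the tube was laid in. At the end the knob was at (467, 131) mm, which puts the strap within about 0.02 rad of its stop.
- **Robot and slim tube:** The tool was 265 mm above the table, above everything at the fixture. The slim tube looked unmoved in the rest; I judged that by eye and did not re-measure it.
- **Disagreements:** The top and scene cameras differed by about 4 mm in x, and the wrist camera fell between them. The strap angle read 172.3° to 174.9° depending on the camera. The last wrist force reading showed 1.7 N along x with the arm in free air, which I took as a sensor offset.

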